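# Slide the top blank off the stack and square it to the marking-out fence

## Task

Pressing on it only lightly, slide the top aluminium blank endways off the stack in the front lane of the stock rack, out over the low lip at the rack's open end, leaving the blanks below it where they are. Then lay it flat on the marking-out plate and push it against the fence until its long edge touches the fence all along, roughly midway along the fence. Let go of it and leave everything else on the bench where it stands.

Things in the scene. Friction and masses are not known exactly. Their poses are not given: they have to be found in the camera images.
- blank_top: the uppermost of three equal bare aluminium label blanks that lie flush on one another in the rack's front lane: a flat bar 36 x 180 x 6 mm (x, y, z), about 0.1 kg. Origin: middle of its underside; y along its length. Metal slides on metal easily (friction about 0.2); rubbery fingertips grip it at least three times as well. More than 40 N on the stack would scuff it
- blank_mid: the middle blank of the stack, like blank_top; it must stay
- blank_low: the lowest blank of the stack, like blank_top; it must stay
- rack: grey sheet-steel stock rack fixed to the bench, two lanes under an upper tray (steel bars in the back lane). Origin: on the bench below the middle of the front lane; x to its back, y along the lane to its open end, z up. End panel at y = -95 mm, x -33 to 76, from the bench to 184 mm high. Front rail 28 mm high, wall behind the lane 42 mm high
- lane (a point): middle of the front lane's floor, 20 mm above the bench, axes as the rack's. Lane 40 mm wide (x -20 to 20), y -95 to 93. The stack's top face is 18 mm above this point. At the open end a lip (y 93 to 96) only 4.5 mm above the floor: the top blank (underside 12 mm up) slides out over it in +y and then overhangs the bench, where it can be gripped by its long edges
- tray_edge (a point): middle of the front lower edge of the rack's upper tray, 168 mm above the bench, axes as the rack's. The tray covers the lane from here backwards, y -90 to 90 of this point, and its front edge stands 15 mm in front of the blanks: reach in from the front with the tool leaning back to the robot about 35 to 50 degrees (upright, a gripper strikes the tray)
- plate: marking-out plate of dark steel fixed to the bench, 110 x 250 mm (x, y), its top 10 mm above the bench, with a bright steel fence bar bolted along its far side: 16 x 230 mm, 12 mm higher than the plate's top, from x = 36 to 52, y -115 to 115. Origin: on the bench below the middle of the plate; x from the free side towards the fence, y along the fence, z up
- fence (a point): on the plate's top, at the foot of the fence face that the blank shall touch, midway along it (36 mm from the plate's middle); axes as the plate's, so the blank touching the fence lies on the -x side with its middle at x = -18 mm
- marker_pen: bystander: marker pen, 12 x 134 x 13 mm, lying; origin below its middle
- knurled_tin: bystander: round black tin, 67 mm across, 38 mm high; origin under its middle
- bench_block: bystander: plain square steel block, 62 x 62 x 20 mm, 0.6 kg; origin under its middle
- needle_file: bystander: needle file, 8 x 145 x 9 mm, lying; origin below its middle
- mixing_cup: bystander: low metal cup, 64 mm across, 34 mm high; origin under its middle

How it is judged:
On the way, in this order (a step that is already met when the one before it is completed fails the run):
1. the top blank has slid at least 50 mm out of the open end, still lying flat on the stack (y of blank_top in the frame of lane above 0.05 m and z of blank_top in the frame of lane between 0.009 and 0.016 m and angle between blank_top's own z axis and vertical below 0.06 rad), for 0.1 s.
2. the blank lies flat on the marking-out plate, on the near side of the fence (x of blank_top in the frame of fence between -0.09 and -0.014 m and z of blank_top in the frame of fence between -0.003 and 0.003 m and angle between blank_top's own z axis and vertical below 0.04 rad), for 0.1 s.
At the end, for the whole second after the job is handed in: The top blank lies flat and still on the plate, long edge on the fence (gap at its middle under 2 mm, parallel within 0.015 rad), its middle within 45 mm of the fence's middle; the other two blanks are within 6 mm of where they lay, bystanders within 20 mm (x of blank_top in the frame of fence between -0.02 and -0.016 m and angle between the y axis of blank_top and the y axis of fence, either way round below 0.015 rad and y of blank_top in the frame of fence between -0.045 and 0.045 m and z of blank_top in the frame of fence below 0.002 m and angle between blank_top's own z axis and vertical below 0.03 rad and distance of each of blank_mid, blank_low from where it was at the start of the episode below 0.006 m and linear speed of blank_top below 0.01 m/s and angular speed of blank_top below 0.05 rad/s and distance of each of marker_pen, knurled_tin, bench_block, needle_file, mixing_cup from where it was at the start of the episode below 0.02 m); the robot touches nothing.
It fails at once if a blank left in the rack is shifted by more than 8 mm (distance of any of blank_mid, blank_low from where it was at the start of the episode above 0.008 m).
It fails at once if the top blank is pressed on the stack with more than 40 N (contact force between blank_top and blank_mid above 40 N).
It fails at once if a bystander is pushed away by more than 30 mm (distance of any of marker_pen, knurled_tin, bench_block, needle_file, mixing_cup from where it was at the start of the episode above 0.03 m).
It also fails if it takes over 69 s, if anything falls off the work surface, if the arm or the gripper's body presses on something with over 40 N, if the wrist force passes 120 N, or if a joint passes its speed limit or range.

## Robot

A 6-joint arm with a two-finger parallel gripper is mounted at the origin on a cart in front of the work surface, level with it; the furniture and walls round the work are solid. World frame = base frame: x ahead of the robot, y to its left, z up, the work surface at z = 0. Lengths are in m, angles in rad, forces in N, time in s.
With the tool pointing down it reaches from about 0.4 to 0.925 m from the base axis. Payload 12.5 kg.
Tool frame: the origin (TCP) lies at the very end of the fingers, on their centre line; the grasp point (between the pads) lies 19 mm behind it (ctrl.grip_depth is the distance from the TCP to the grasp point, in m); z points along the fingers, y is the line along which they close (so a half turn about z gives the same grasp; the last joint's range is limited). The gripper opens to 95 mm and grips with 3 to 60 N. Pads are 20 mm wide; open, the fingers measure 119 mm over their backs; the gripper's body (75 mm by 180 mm) begins 59 mm behind the grasp point.
Start: joints at [1.082, 0.491, 1.559, -0, 1.092, -0.106], TCP at [0.233, 0.58, 0.215] pointing down, gripper open.
Joint ranges: [-3.1, 3.1], [-0.84, 2.19], [0.05, 2.79], [-1.13, 4.28], [0.06, 2.93], [-2.69, 2.69]. Speed limits (rad/s): [2.22, 2.22, 2.79, 3.14, 3.14, 3.14].

## Interface

Orientations are given as a unit quaternion [x, y, z, w].
In Python, from rig import ctrl, eyes, ticket, spotter gives the robot as it stands. The module is installed in compiled form; this text tells all that it offers.
- The arm moves only by the shell command python3 -m creep [FORCE], which reads ROWS from standard input. ROWS is a JSON list that holds a single list of rows (three levels of brackets), with 1 to 12 rows, each of 7 numbers: dx, dy, dz in a scale on which 1.0 is 1 m, then a rotation vector rx, ry, rz in normalised numbers (1 is 360 degrees), then the opening from 0.0 (shut) to 1.0 (fully open); each row is the pose to reach, as a shift and turn from the pose commanded when the command began, along the tool's axes at that moment; what a row does not reach only later rows make up. A row lasts 1/10 s, in which the tool goes at most 0.05 m and 0.15 rad, less where a joint would pass 70% of its speed; a pose out of reach is approached as far as the arm can. The fingers move at their own pace and stop on an object; FORCE is the grip in N (left out, the last holds). Time passes only in rows, so rows that do not move let the fingers close. It prints the time, the measured TCP pose, the force, the opening and the grip force at its end. No shift or turn number may pass 1 either way. Input that does not fit is refused with a message, and nothing moves.
- ctrl.observe(): the state, without advancing time (a new reading comes with each control period).
- eyes.get_image(name): name is "side" or "top"; returns the picture (420x560x3 uint8, blue, green, red); there is no depth.
- eyes.camera_params(name): a dict with "camera_matrix" (3x3 intrinsics, pixels), "distortion" ([k1, k2, p1, p2, k3] as OpenCV has them; the pictures are not rectified), "origin" and "rotation" of the camera in the world. Camera axes: x right, y down, z forward; pixel columns grow to the right and rows downward; lengths in m; the calibration is good to about 2 mm. A picture is of the moment at which its call begins. camera_params takes no time and is no camera call.
- ticket.hand_in(): hands the job in; it is judged then, once.
Trained networks look in the newest picture that a camera, given by its name, has taken for a name from the list of things; names that differ only in an ending like _2 or _b are one class to them, and where a whole thing is asked for, a point or a joint stands for the part that bears it (a point fixed in the world has none). Each returns a list of dicts, best first, with "conf" (0 to 1); they miss things now and then, are a little off and sometimes report something else, mostly with a low value. They report only what shows in the picture. A call takes as long as a camera call.
- spotter.cut_out(camera, query): "region" (420x560 bool, what is visible of it).
- spotter.pinpoint(camera, query): "location" ([x, y, z] in m, in the coordinates of the camera as it stood for that picture, good to about 4 mm: a listed point, or the origin of a listed thing).
The state is a dict: "t": time; "qpos": joint angles; "joint_vel": joint speeds; "joint_efforts": joint torques, N m; "ee_pos": TCP position; "orientation": TCP orientation; "ft_force": force on the tool from outside, world axes, zero at the start; "ft_torque": the same for the moment, N m; "gripper_width": opening from 0.0 (shut) to 1.0 (fully open); "grip_force": force on a finger pad.
Only numpy, scipy, OpenCV 4.12 (cv2) and the standard library are available. Lean on these libraries where they do the work, as an engineer would, in place of code of your own. Each camera call takes 0.05 s, during which the arm holds its last target. There are 200 camera calls.

## Working session

There is one attempt and no reset: what is moved stays moved. The work goes in short steps, Python scripts to look and compute and a shell command to move; the robot and the scene stay as the last step left them, time stands still between calls to the robot, and variables do not carry over. Pictures are saved under pics/ and viewed, at most 12 in all, crops included, and the job is handed in when it is done.

```bash
mkdir -p pics
cat > h.py <<'E'
import numpy as np, cv2
from rig import ctrl, eyes, ticket, spotter
from scipy.spatial.transform import Rotation as R
def cam(n):
    p=eyes.camera_params(n); r=np.array(p["rotation"],float)
    if r.size==4: r=R.from_quat(r).as_matrix()
    return np.array(p["camera_matrix"]),np.array(p["distortion"]),np.array(p["origin"]),r.reshape(3,3)
def pin(n,q):
    K,D,o,r=cam(n); return [(round(d["conf"],2),np.round(o+r@np.array(d["location"]),4)) for d in spotter.pinpoint(n,q)[:2]]
def proj(n,P):
    K,D,o,r=cam(n); pc=(np.atleast_2d(P)-o)@r
    return cv2.projectPoints(pc.reshape(-1,1,3),np.zeros(3),np.zeros(3),K,D)[0].reshape(-1,2)
def ray(n,uv,z):
    K,D,o,r=cam(n); u=cv2.undistortPoints(np.array(uv,float).reshape(-1,1,2),K,D).reshape(-1,2)
    d=np.c_[u,np.ones(len(u))]@r.T; return o+d*((z-o[2])/d[:,2:])
def snap(n,f): 
    im=eyes.get_image(n); cv2.imwrite(f"pics/{f}.png",im); return im
E
python3 - <<'E'
from h import *
a=snap("side","s0");b=snap("top","t0")
for n in("side","top"):
    print(n,eyes.camera_params(n))
    for q in("blank_top","rack","lane","tray_edge","plate","fence"): print(n,q,pin(n,q))
for q in("marker_pen","knurled_tin","bench_block","needle_file","mixing_cup"): print(q,pin("top",q))
print(ctrl.observe(),ctrl.grip_depth)
E
```

```text
side {'camera_matrix': array([[406.96610578,   0.        , 286.26943807],
       [  0.        , 406.96610578, 210.40268227],
       [  0.        ,   0.        ,   1.        ]]), 'distortion': array([0.00819745, 0.        , 0.        , 0.        , 0.        ]), 'origin': array([-0.00068418,  0.32134137,  0.54556498]), 'rotation': array([-0.33428358,  0.79532762, -0.4637658 ,  0.20156822])}
side blank_top [(0.58, array([ 0.564 , -0.3212,  0.0321]))]
side rack [(0.74, array([ 0.5693, -0.3235, -0.0032]))]
side lane []
side tray_edge [(0.94, array([ 0.5333, -0.3299,  0.1715])), (0.38, array([ 0.3546, -0.2726,  0.0018]))]
side plate [(0.84, array([ 0.3979, -0.0146,  0.0016]))]
side fence [(0.78, array([ 0.4364, -0.0202,  0.0141]))]
top {'camera_matrix': array([[429.20546595,   0.        , 284.44509705],
       [  0.        , 429.20546595, 213.95370577],
       [  0.        ,   0.        ,   1.        ]]), 'distortion': array([-0.08529586,  0.        ,  0.        ,  0.        ,  0.        ]), 'origin': array([ 0.16690823, -0.17267964,  1.10337623]), 'rotation': array([-0.69206475,  0.701704
[... 759 characters left out ...]
 0.95, 'qpos': array([ 1.08237982e+00,  4.90905809e-01,  1.55891691e+00,  2.88393048e-06,
        1.09170638e+00, -1.05628477e-01]), 'joint_vel': array([-0.0013261 , -0.00068824,  0.00018808,  0.00046111,  0.00151143,
       -0.00011101]), 'joint_efforts': array([ 2.15849766e-03, -6.12461829e+01, -2.58438081e+01,  6.93064090e-02,
        4.45147266e-02, -1.49564841e-05]), 'ee_pos': array([0.23344092, 0.57977555, 0.2146515 ]), 'orientation': array([1.90228290e-01, 9.81739882e-01, 3.07628449e-05, 8.07755258e-06]), 'ft_force': array([-0.0900011 ,  0.95890026, -0.35888951]), 'ft_torque': array([-0.03588669, -0.01000031, -0.01734355]), 'grip_force': 0.0, 'gripper_width': 1.000996416108205} 0.0188
```

View pics/t0.png

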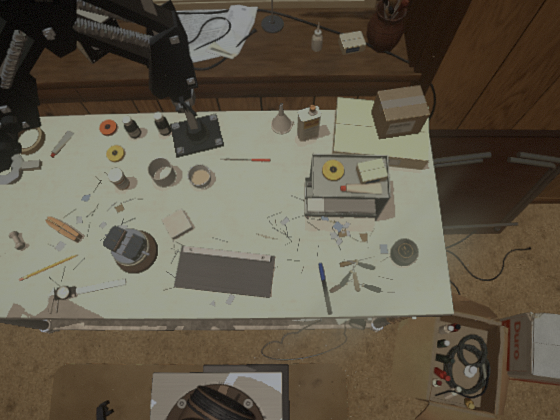

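View pics/s0.png

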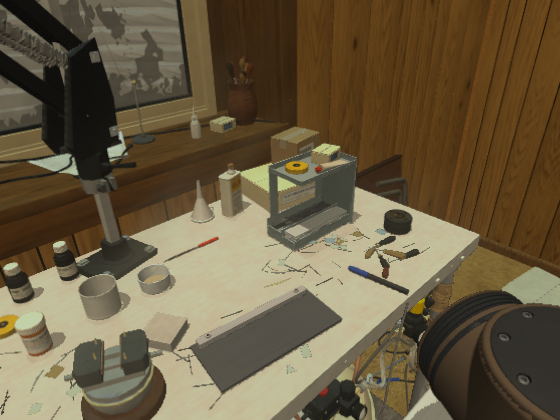

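The top view shows the rack around (347,185) with its open end to the left, the plate around (225,270) with the fence on its upper side, and the pen at (325,288) and tin at (404,251) in front of and to the right of the rack. The side view agrees. Next I need the yaw angles.

```bash
cat > y.py <<'E'
from h import *
im=eyes.get_image("top")
def yaw(reg,z):
    c=max(cv2.findContours(reg.astype(np.uint8),cv2.RETR_EXTERNAL,cv2.CHAIN_APPROX_NONE)[0],key=len).reshape(-1,2)
    P=ray("top",c,z)[:,:2]; r=cv2.minAreaRect((P*1000).astype(np.float32)); return r
for q,z in(("plate",.01),("blank_top",.038),("rack",.1)):
    for d in spotter.cut_out("top",q)[:1]: print(q,d["conf"],yaw(d["region"],z))
def model(org,yw,pts): 
    c,s=np.cos(yw),np.sin(yw); return np.array([[org[0]+c*x-s*y,org[1]+s*x+c*y,z] for x,y,z in pts])
S=6
def crop(im,x0,y0,w,h,lines):
    o=cv2.resize(im[y0:y0+h,x0:x0+w],None,fx=S,fy=S,interpolation=cv2.INTER_CUBIC)
    for P,col in lines:
        p=((proj("top",P)-[x0,y0]+.5)*S).astype(int); cv2.polylines(o,[p.reshape(-1,1,2)],True,col,1)
    return cv2.convertScaleAbs(o,alpha=1.5)
def rect(x0,x1,y0,y1,z): return [(x0,y0,z),(x1,y0,z),(x1,y1,z),(x0,y1,z)]
import sys
ry,py=map(float,sys.argv[1:3]); ro=eval(sys.argv[3]); po=eval(sys.argv[4])
A=crop(im,295,140,110,90,[(model(ro,ry,rect(-.033,.076,-.095,-.095,.184)),(0,0,255)),(model(ro,ry,rect(-.033,.07,-.09,.09,.168)),(0,255,0)),(model(ro,ry,rect(-.018,.018,-.09,.09,.038)),(255,255,0))])
B=crop(im,168,236,110,66,[(model(po,py,rect(-.055,.055,-.125,.125,.01)),(0,0,255)),(model(po,py,rect(.036,.052,-.115,.115,.022)),(0,255,0))])
cv2.imwrite(sys.argv[5],A); cv2.imwrite(sys.argv[6],B)
E
python3 y.py 0.0 -0.09 "(.569,-.323)" "(.4,-.0125)" pics/a1.png pics/b1.png
```

```text
plate 0.8 ((400.80645751953125, -15.746063232421875), (252.504150390625, 113.81372833251953), 83.70181274414062)
blank_top 0.9 ((568.0181274414062, -324.215087890625), (181.4903564453125, 38.404571533203125), 87.05342102050781)
rack 0.77 ((599.9720458984375, -334.8051452636719), (217.19200134277344, 179.32113647460938), 85.8807144165039)
```

```bash
python3 y.py -0.051 -0.11 "(.569,-.3235)" "(.3995,-.0145)" pics/a2.png pics/b2.png; python3 -c "
import cv2,numpy as np
a=cv2.imread('pics/a2.png');b=cv2.imread('pics/b2.png');print(a.shape,b.shape)
c=np.vstack([a,b]);cv2.imwrite('pics/ab2.png',cv2.resize(c,None,fx=.64,fy=.64,interpolation=cv2.INTER_AREA))"
```

```text
plate 0.78 ((401.24810791015625, -15.269927978515625), (250.30294799804688, 114.31612396240234), 82.69982147216797)
blank_top 0.7 ((568.552001953125, -325.5741882324219), (178.65501403808594, 36.92798614501953), 89.17598724365234)
rack 0.55 ((596.8880615234375, -334.4510803222656), (216.26344299316406, 181.13388061523438), 87.11262512207031)
(540, 660, 3) (396, 660, 3)
```

View pics/ab2.png

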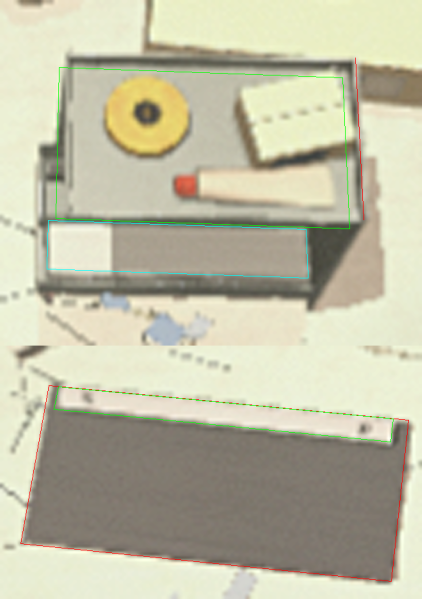

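The plate overlay fits well. The rack's yaw is smaller than modelled, because the tray edges run level in the picture. I'll refine it from edge gradients.

```bash
cat > z.py <<'E'
from h import *
from y import model,rect,crop
E
python3 - <<'E'
import sys; 
from h import *
im=cv2.GaussianBlur(cv2.cvtColor(cv2.imread("pics/t0.png"),cv2.COLOR_BGR2GRAY).astype(float),(3,3),0)
g=np.gradient(im,axis=0)
def fit(cols,r0,r1,z,sg,name):
    pts=[]
    for c in cols:
        s=sg*g[r0:r1,c]; k=int(np.argmax(s)); 
        if 0<k<len(s)-1:
            d=s[k-1]-2*s[k]+s[k+1]; pts.append((c,r0+k+0.5*(s[k-1]-s[k+1])/d))
    P=ray("top",pts,z)[:,:2]; m=None
    for _ in range(4):
        m=np.polyfit(P[:,1],P[:,0],1); e=P[:,0]-np.polyval(m,P[:,1]); P=P[abs(e)<=max(2*np.median(abs(e)),.0003)]
    print(name,"yaw",-np.arctan(m[0]),"x at y=-.3235",np.polyval(m,-.3235),len(P),e.std(),[round(p[1],1) for p in pts[::8]])
# rows: crop y = 140 + v/3.84
fit(range(316,374),194,200,.168,-1,"tray front lower drop")
fit(range(316,374),153,159,.168,1,"tray back")
fit(range(309,374),208,216,.038,-1,"blank front edge")
fit(range(326,372),208,216,.038,-1,"blank front dark part")
fit(range(309,372),212,222,.048,1,"rail front outer")
E
```

```text
tray front lower drop yaw -0.0324244060585972 x at y=-.3235 0.5403650076332785 57 0.0003585815381745753 [np.float64(195.3), np.float64(195.9), np.float64(195.9), np.float64(195.9), np.float64(196.0), np.float64(196.1), np.float64(196.4), np.float64(196.7)]
tray back yaw -0.028422556355869516 x at y=-.3235 0.6421716517634698 40 0.00010432551125858493 [np.float64(156.9), np.float64(156.9), np.float64(157.1), np.float64(157.2), np.float64(157.2), np.float64(157.4)]
blank front edge yaw -0.03077562025541472 x at y=-.3235 0.5495687138180277 44 0.0005883369261668164 [np.float64(210.6), np.float64(211.0), np.float64(211.0), np.float64(213.6), np.float64(210.9), np.float64(211.8), np.float64(211.2), np.float64(211.8), np.float64(212.1)]
blank front dark part yaw -0.04140978142241457 x at y=-.3235 0.5497885897841143 32 0.0008620406908425329 [np.float64(211.2), np.float64(213.7), np.float64(210.9), np.float64(211.3), np.float64(211.2), np.float64(211.9)]
rail front outer yaw -0.03829341520223856 x at y=-.3235 0.5300299600509278 31 0.00019419075240875518 [np.float64(216.4), np.float64(216.5), np.float64(216.7), np.float64(216.7), np.float64(217.2), np.float64(216.7), np.float64(217.4), np.float64(217.2)]
```

```bash
rm z.py
cat >> h.py <<'E'
RY=-.032; C=np.array([.568,-.3245,0.])
def ax(y): return np.array([np.cos(y),np.sin(y),0]),np.array([-np.sin(y),np.cos(y),0]),np.array([0,0,1.])
def tilt(yaw,a):
    rx,ry,rz=ax(yaw); z=np.sin(a)*rx-np.cos(a)*rz; return np.c_[np.cross(ry,z),ry,z]
def rel(p,Rt=None,p0=None,R0=None):
    s=ctrl.observe(); p0=s["ee_pos"] if p0 is None else p0
    R0=R.from_quat(s["orientation"]).as_matrix() if R0 is None else R0
    Rt=R0 if Rt is None else Rt
    return np.round(np.r_[R0.T@(np.array(p)-p0),R.from_matrix(R0.T@Rt).as_rotvec()],4)
E
python3 - <<'E'
from h import *
print("vise",ray("top",[(105,225),(150,260),(155,245)],.1),"lampbase",ray("top",[(175,150),(222,150),(190,90)],.03)); print(ray("side",[(150,340),(75,340)],.1))
print(rel([.42,.0,.33],tilt(RY,.0)), rel([.33,.3,.33],tilt(RY,.0)))
a=.75; T=tilt(RY,a); rx,ry,_=ax(RY)
P=C+.005*rx+.005*ry+[0,0,.047]; Q=P-.15*T[:,2]; print(P,Q)
print(rel(Q,T,np.array([.42,.0,.33]),tilt(RY,0)))
E
```

```text
vise [[0.49929194 0.27537889 0.1       ]
 [0.40886641 0.15254872 0.1       ]
 [0.44628161 0.14340803 0.1       ]] lampbase [[ 7.43053377e-01  1.33133600e-01  3.00000000e-02]
 [ 7.40245195e-01 -4.71222835e-04  3.00000000e-02]
 [ 9.44900367e-01  1.04143421e-01  3.00000000e-02]]
[[0.43966788 0.17371663 0.1       ]
 [0.51578365 0.25041546 0.1       ]]
[-3.896e-01 -4.681e-01 -1.154e-01  1.000e-04  0.000e+00 -3.508e-01] [-1.941e-01 -2.235e-01 -1.154e-01  1.000e-04  0.000e+00 -3.508e-01]
[ 0.57315741 -0.31966253  0.047     ] [ 0.47096394 -0.31639122  0.15675333]
[-0.0611 -0.3146  0.1732 -0.     -0.75   -0.    ]
```

Careful with the scale: turns go in shares of 360 degrees. That gives: -0.35 rad / 6.2832 = -0.0557.

```bash
echo '[[[-0.194, -0.2235, -0.115, 0, 0, -0.0318, 0], [-0.194, -0.2235, -0.115, 0, 0, -0.0318, 0], [-0.194, -0.2235, -0.115, 0, 0, -0.0318, 0], [-0.194, -0.2235, -0.115, 0, 0, -0.0557, 0], [-0.194, -0.2235, -0.115, 0, 0, -0.0557, 0], [-0.194, -0.2235, -0.115, 0, 0, -0.0557, 0], [-0.194, -0.2235, -0.115, 0, 0, -0.0557, 0], [-0.39, -0.468, -0.115, 0, 0, -0.0557, 0], [-0.39, -0.468, -0.115, 0, 0, -0.0557, 0], [-0.39, -0.468, -0.115, 0, 0, -0.0557, 0], [-0.39, -0.468, -0.115, 0, 0, -0.0557, 0], [-0.39, -0.468, -0.115, 0, 0, -0.0557, 0]]]' | python3 -m creep 10
python3 - <<'E'
from h import *
a=.75; T=tilt(RY,a); rx,ry,_=ax(RY); P=C+.005*rx+.005*ry+[0,0,.047]
print(rel([.42,.0,.33],tilt(RY,.0)), rel(P-.15*T[:,2],T))
E
```

```text
t: 2.55
ee_pos: [0.4022, 0.0587, 0.33]
orientation: [0.016, 1.0, 0.0, 0.001]
ft_force: [1.8, 0.6, 0.2]
gripper_width: 0.05
grip_force: 0.0
[-0.0197 -0.0581  0.      0.0001  0.0011 -0.0007] [-8.080e-02 -3.726e-01  1.733e-01 -1.000e-04 -7.489e-01 -7.000e-04]
```

Scaled: -0.75 rad / 6.2832 = -0.1194.

```bash
echo '[[[-0.02, -0.2, 0.05, 0, -0.0239, 0, 0], [-0.02, -0.2, 0.05, 0, -0.0477, 0, 0], [-0.02, -0.2, 0.05, 0, -0.0716, 0, 0], [-0.02, -0.2, 0.05, 0, -0.0955, 0, 0], [-0.08, -0.35, 0.1, 0, -0.1194, 0, 0], [-0.08, -0.35, 0.1, 0, -0.1194, 0, 0], [-0.08, -0.35, 0.1, 0, -0.1194, 0, 0], [-0.08, -0.35, 0.1, 0, -0.1194, 0, 0], [-0.08, -0.35, 0.1, 0, -0.1194, 0, 0], [-0.08, -0.35, 0.1, 0, -0.1194, 0, 0], [-0.08, -0.35, 0.1, 0, -0.1194, 0, 0], [-0.08, -0.35, 0.1, 0, -0.1194, 0, 0]]]' | python3 -m creep
python3 - <<'E'
from h import *
a=.75; T=tilt(RY,a); rx,ry,_=ax(RY); P=C+.005*rx+.005*ry+[0,0,.047]
print(rel(P-.15*T[:,2],T))
print(ctrl.observe()["qpos"])
E
```

```text
t: 3.75
ee_pos: [0.5261, -0.2187, 0.3243]
orientation: [0.037, 0.942, -0.018, 0.333]
ft_force: [-0.0, 0.2, 0.1]
gripper_width: 0.003
grip_force: 0.0
[ 0.1424 -0.1003  0.1014 -0.0386 -0.0708 -0.031 ]
[-0.6799572   0.12053279  1.97587136  0.70405206  0.56896158 -2.68459856]
```

Joint 6 is at its limit, so I'll take the half-turned grasp: back off and turn about the tool z axis.

Scaled: 1.5 rad / 6.2832 = 0.2387.

```bash
echo '[[[0, 0, -0.05, 0, 0, 0.0239, 0], [0, 0, -0.1, 0, 0, 0.0477, 0], [0, 0, -0.1, 0, 0, 0.0716, 0], [0, 0, -0.1, 0, 0, 0.0955, 0], [0, 0, -0.1, 0, 0, 0.1194, 0], [0, 0, -0.1, 0, 0, 0.1432, 0], [0, 0, -0.1, 0, 0, 0.1671, 0], [0, 0, -0.1, 0, 0, 0.191, 0], [0, 0, -0.1, 0, 0, 0.2149, 0], [0, 0, -0.1, 0, 0, 0.2387, 0], [0, 0, -0.1, 0, 0, 0.2387, 0], [0, 0, -0.1, 0, 0, 0.2387, 0]]]' | python3 -m creep
python3 - <<'E'
from h import *
a=.75; T=tilt(RY,a)@np.diag([-1,-1,1]); rx,ry,_=ax(RY); P=C+.005*rx+.005*ry+[0,0,.047]
print(rel(P-.15*T[:,2],T),rel(P-.25*T[:,2],T))
print(ctrl.observe()["qpos"])
E
```

```text
t: 4.95
ee_pos: [0.4631, -0.2123, 0.4022]
orientation: [0.667, 0.666, 0.213, 0.256]
ft_force: [-0.8, -0.1, 0.5]
gripper_width: 0.004
grip_force: 0.0
[-0.09   -0.1495  0.2018 -0.0285  0.0851  1.6145] [-0.0934 -0.1567  0.1021 -0.0285  0.0851  1.6145]
[-0.77910967 -0.05195759  1.93978687  0.59661055  0.78976397 -1.1041079 ]
```

Scaled: 1.6145 rad / 6.2832 = 0.257.

```bash
echo '[[[0, 0, 0, 0, 0, 0.0239, 0], [0, 0, 0, 0, 0.0016, 0.0477, 0], [0, 0, 0, 0, 0.0032, 0.0716, 0], [-0.02, -0.03, 0.02, -0.0016, 0.0048, 0.0955, 0], [-0.04, -0.06, 0.04, -0.0016, 0.0064, 0.1194, 0], [-0.05, -0.08, 0.06, -0.0032, 0.008, 0.1432, 0], [-0.06, -0.1, 0.08, -0.0032, 0.0095, 0.1671, 0], [-0.08, -0.12, 0.09, -0.0032, 0.0095, 0.191, 0], [-0.093, -0.14, 0.1, -0.0048, 0.0111, 0.2149, 0], [-0.093, -0.157, 0.102, -0.0048, 0.0127, 0.2387, 0], [-0.0934, -0.1567, 0.1021, -0.0045, 0.0135, 0.257, 0], [-0.0934, -0.1567, 0.1021, -0.0045, 0.0135, 0.257, 0]]]' | python3 -m creep
echo '[[[0, 0, 0, 0, 0, 0, 0], [0, 0, 0, 0, 0, 0, 0], [0, 0, 0, 0, 0, 0, 0]]]' | python3 -m creep
python3 - <<'E'
from h import *
a=.75; T=tilt(RY,a)@np.diag([-1,-1,1]); rx,ry,_=ax(RY); P=C+.005*rx+.005*ry+[0,0,.047]
for d in(.15,.06,.02):print(rel(P-d*T[:,2],T))
s=ctrl.observe();print(s["qpos"],s["ft_force"])
snap("side","s1")
E
```

```text
t: 6.15
ee_pos: [0.4024, -0.314, 0.2293]
orientation: [0.93, -0.017, 0.366, 0.005]
ft_force: [0.2, 0.9, -0.1]
gripper_width: 0.003
grip_force: 0.0
t: 6.45
ee_pos: [0.4029, -0.3136, 0.23]
orientation: [0.93, -0.016, 0.367, 0.006]
ft_force: [-0.2, -0.0, 0.4]
gripper_width: 0.007
grip_force: 0.0
[-0.0002  0.0006  0.1001  0.0006 -0.0006 -0.0013]
[-0.0002  0.0005  0.1901  0.0006 -0.0006 -0.0013]
[-0.0003  0.0005  0.2301  0.0006 -0.0006 -0.0013]
[-1.13091079  0.23135409  2.19700023  1.18935886  0.71327564 -0.4721701 ] [-0.18488014 -0.02105886  0.39000514]
```

View pics/s1.png

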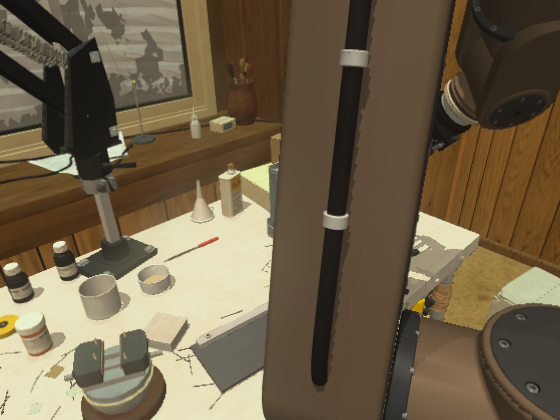

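The forearm hides the scene from the side camera, but the tool is measured on the approach line. I go in along tool z to 20 mm short.

```bash
echo '[[[0, 0, 0.03, 0, 0, 0, 0], [0, 0, 0.07, 0, 0, 0, 0], [0, 0, 0.11, 0, 0, 0, 0], [0, 0, 0.14, 0, 0, 0, 0], [0, 0, 0.17, 0, 0, 0, 0], [0, 0, 0.19, 0, 0, 0, 0], [0, 0, 0.205, 0, 0, 0, 0], [0, 0, 0.215, 0, 0, 0, 0], [0, 0, 0.223, 0, 0, 0, 0], [0, 0, 0.228, 0, 0, 0, 0], [0, 0, 0.23, 0, 0, 0, 0], [0, 0, 0.23, 0, 0, 0, 0]]]' | python3 -m creep
python3 - <<'E'
from h import *
a=.75; T=tilt(RY,a)@np.diag([-1,-1,1]); rx,ry,_=ax(RY); P=C+.005*rx+.005*ry+[0,0,.047]
print(rel(P,T), rel(ctrl.observe()["ee_pos"]+[0,0,-.01]), rel(ctrl.observe()["ee_pos"]+.1*ry))
s=ctrl.observe();print(s["qpos"],s["ft_force"])
snap("top","t1");im=cv2.imread("pics/t1.png");cv2.imwrite("pics/t1c.png",cv2.resize(im[130:250,280:420],None,fx=5,fy=5,interpolation=cv2.INTER_CUBIC))
E
```

```text
t: 7.7
ee_pos: [0.5594, -0.3189, 0.0617]
orientation: [0.93, -0.017, 0.366, 0.005]
ft_force: [0.5, 0.2, 0.8]
gripper_width: 0.004
grip_force: 0.0
[ 0.0001  0.0003  0.0201  0.0007 -0.0005 -0.0043] [-0.0068  0.      0.0073  0.      0.      0.    ] [-0.0004 -0.1    -0.0001  0.      0.      0.    ]
[-0.8320063   0.67060864  2.07572008  1.88227369  0.53926548 -0.99980223] [0.54598273 0.21014924 0.84599764]
```

View pics/t1c.png

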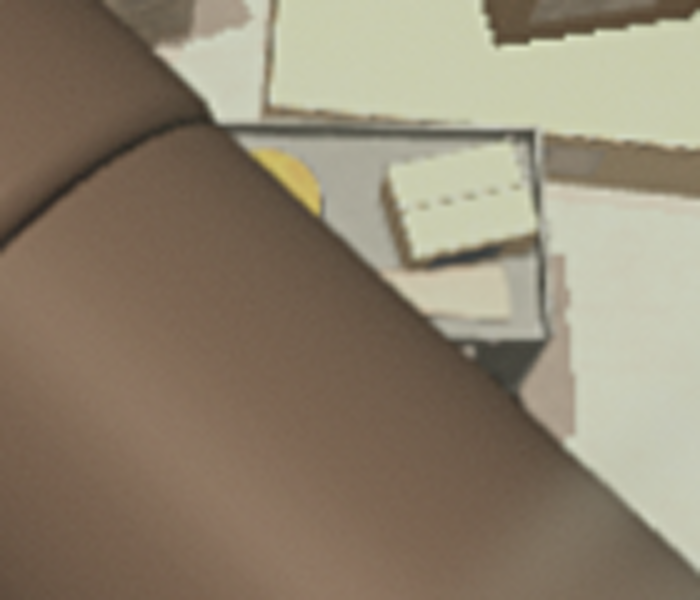

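```bash
echo '[[[0, 0, 0.005, 0, 0, 0, 0], [0, 0, 0.009, 0, 0, 0, 0], [0, 0, 0.012, 0, 0, 0, 0], [0, 0, 0.014, 0, 0, 0, 0], [0, 0, 0.0155, 0, 0, 0, 0], [0, 0, 0.016, 0, 0, 0, 0], [0, 0, 0.016, 0, 0, 0, 0]]]' | python3 -m creep
echo '[[[-0.0007, 0, 0.0007, 0, 0, 0, 0], [-0.0007, 0, 0.0007, 0, 0, 0, 0], [-0.0007, 0, 0.0007, 0, 0, 0, 0]]]' | python3 -m creep
echo '[[[-0.0007, 0, 0.0007, 0, 0, 0, 0], [-0.0007, 0, 0.0007, 0, 0, 0, 0], [-0.0007, 0, 0.0007, 0, 0, 0, 0]]]' | python3 -m creep
echo '[[[-0.0007, 0, 0.0007, 0, 0, 0, 0], [-0.0007, 0, 0.0007, 0, 0, 0, 0], [-0.0007, 0, 0.0007, 0, 0, 0, 0]]]' | python3 -m creep
```

```text
t: 8.45
ee_pos: [0.5704, -0.3192, 0.0497]
orientation: [0.93, -0.017, 0.366, 0.005]
ft_force: [0.2, 0.2, 0.2]
gripper_width: 0.001
grip_force: 0.0
t: 8.75
ee_pos: [0.5703, -0.3193, 0.0488]
orientation: [0.93, -0.017, 0.366, 0.005]
ft_force: [-1.1, -0.2, -0.5]
gripper_width: 0.008
grip_force: 0.0
t: 9.05
ee_pos: [0.5703, -0.3192, 0.0478]
orientation: [0.93, -0.017, 0.366, 0.005]
ft_force: [-0.1, -0.2, -0.2]
gripper_width: 0.007
grip_force: 0.0
t: 9.35
ee_pos: [0.5702, -0.3192, 0.0468]
orientation: [0.93, -0.017, 0.366, 0.005]
ft_force: [-0.4, -0.1, 0.4]
gripper_width: 0.005
grip_force: 0.0
```

```bash
echo '[[[-0.0007, 0, 0.0007, 0, 0, 0, 0], [-0.0007, 0, 0.0007, 0, 0, 0, 0], [-0.0007, 0, 0.0007, 0, 0, 0, 0]]]' | python3 -m creep | egrep 'ee|ft'
echo '[[[-0.0003, 0, 0.0004, 0, 0, 0, 0], [-0.0003, 0, 0.0004, 0, 0, 0, 0], [-0.0003, 0, 0.0004, 0, 0, 0, 0]]]' | python3 -m creep| egrep 'ee|ft'
echo '[[[-0.0003, 0, 0.0004, 0, 0, 0, 0], [-0.0003, 0, 0.0004, 0, 0, 0, 0], [-0.0003, 0, 0.0004, 0, 0, 0, 0]]]' | python3 -m creep| egrep 'ee|ft'
```

```text
ee_pos: [0.5702, -0.3192, 0.0459]
ft_force: [-0.2, -0.1, 1.6]
ee_pos: [0.5704, -0.3193, 0.0456]
ft_force: [-0.4, 0.2, 3.8]
ee_pos: [0.5706, -0.3193, 0.0454]
ft_force: [-1.6, 0.6, 7.3]
```

```bash
echo '[[[0, -0.001, 0, 0, 0, 0, 0], [0, -0.003, 0, 0, 0, 0, 0], [0, -0.006, 0, 0, 0, 0, 0], [0, -0.009, 0, 0, 0, 0, 0], [0, -0.012, 0, 0, 0, 0, 0], [0, -0.014, 0, 0, 0, 0, 0], [0, -0.015, 0, 0, 0, 0, 0], [0, -0.015, 0, 0, 0, 0, 0]]]' | python3 -m creep| egrep 'ee|ft'
```

```text
ee_pos: [0.5712, -0.3044, 0.0454]
ft_force: [-0.0, -0.6, 5.3]
```

```bash
echo '[[[0, -0.002, 0.0001, 0, 0, 0, 0], [0, -0.005, 0.0001, 0, 0, 0, 0], [0, -0.009, 0.0001, 0, 0, 0, 0], [0, -0.013, 0.0001, 0, 0, 0, 0], [0, -0.017, 0.0001, 0, 0, 0, 0], [0, -0.021, 0.0001, 0, 0, 0, 0], [0, -0.025, 0.0001, 0, 0, 0, 0], [0, -0.028, 0.0001, 0, 0, 0, 0], [0, -0.03, 0.0001, 0, 0, 0, 0], [0, -0.03, 0.0001, 0, 0, 0, 0]]]' | python3 -m creep| egrep 'ee|ft'
echo '[[[0, -0.002, 0.0001, 0, 0, 0, 0], [0, -0.005, 0.0001, 0, 0, 0, 0], [0, -0.009, 0.0001, 0, 0, 0, 0], [0, -0.013, 0.0001, 0, 0, 0, 0], [0, -0.017, 0.0001, 0, 0, 0, 0], [0, -0.021, 0.0001, 0, 0, 0, 0], [0, -0.025, 0.0001, 0, 0, 0, 0], [0, -0.028, 0.0001, 0, 0, 0, 0], [0, -0.03, 0.0001, 0, 0, 0, 0], [0, -0.03, 0.0001, 0, 0, 0, 0], [0, -0.03, 0.0001, 0, 0, 0, 0]]]' | python3 -m creep| egrep 'ee|ft'
python3 - <<'E'
from h import *
snap("top","t2"); print(pin("top","blank_top")); snap("side","s2"); print(pin("side","blank_top"))
t=cv2.imread("pics/t2.png");s=cv2.imread("pics/s2.png")
cv2.imwrite("pics/ts2.png",np.hstack([cv2.resize(t[130:270,250:390],None,fx=2.8,fy=2.8),cv2.resize(s[150:290,200:340],None,fx=2.8,fy=2.8)]))
E
```

```text
ee_pos: [0.5724, -0.2743, 0.0454]
ft_force: [-1.3, -0.2, 6.1]
ee_pos: [0.5736, -0.2443, 0.0454]
ft_force: [0.0, 0.4, 6.3]
[]
[]
```

View pics/ts2.png

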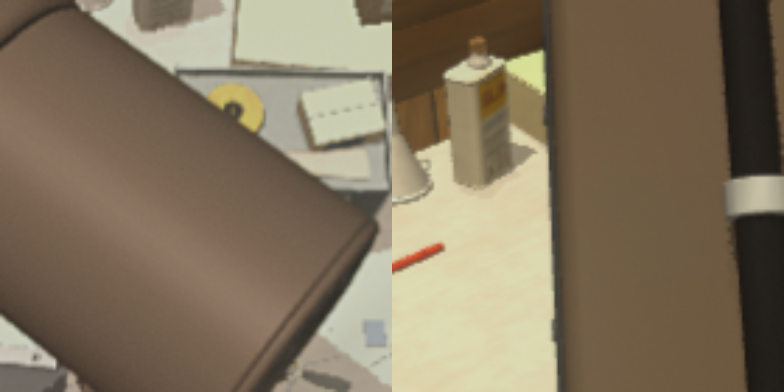

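Both views are blocked by the forearm. I lift off straight up, back out along the tool axis, then look again.

```bash
echo '[[[0.001, 0, -0.001, 0, 0, 0, 0], [0.004, 0, -0.004, 0, 0, 0, 0], [0.006, 0, -0.01, 0, 0, 0, 0], [0.006, 0, -0.03, 0, 0, 0, 0], [0.006, 0, -0.06, 0, 0, 0, 0], [0.006, 0, -0.1, 0, 0, 0, 0], [0.006, 0, -0.14, 0, 0, 0, 0], [0.006, 0, -0.18, 0, 0, 0, 0], [0.006, 0, -0.22, 0, 0, 0, 0], [0.006, 0, -0.25, 0, 0, 0, 0], [0.006, 0, -0.26, 0, 0, 0, 0], [0.006, 0, -0.26, 0, 0, 0, 0]]]' | python3 -m creep
python3 - <<'E'
from h import *
snap("top","t3"); print(pin("top","blank_top"),pin("top","blank_mid")); snap("side","s3"); print(pin("side","blank_top"))
t=cv2.imread("pics/t3.png");s=cv2.imread("pics/s3.png")
cv2.imwrite("pics/ts3.png",np.hstack([cv2.resize(t[130:270,250:390],None,fx=2.8,fy=2.8),cv2.resize(s[150:290,200:340],None,fx=2.8,fy=2.8)]))
print(ctrl.observe()["qpos"])
E
```

```text
t: 14.55
ee_pos: [0.3995, -0.2389, 0.2406]
orientation: [0.93, -0.017, 0.367, 0.007]
ft_force: [0.7, -0.3, 0.2]
gripper_width: 0.003
grip_force: 0.0
[(0.66, array([ 0.5768, -0.2506,  0.0338])), (0.28, array([ 0.5643, -0.3198, -0.0051]))] [(0.7, array([ 0.436 , -0.0199,  0.0087]))]
[]
[-1.03325602  0.13105217  2.30579448  1.24367169  0.65136726 -0.44422628]
```

View pics/ts3.png

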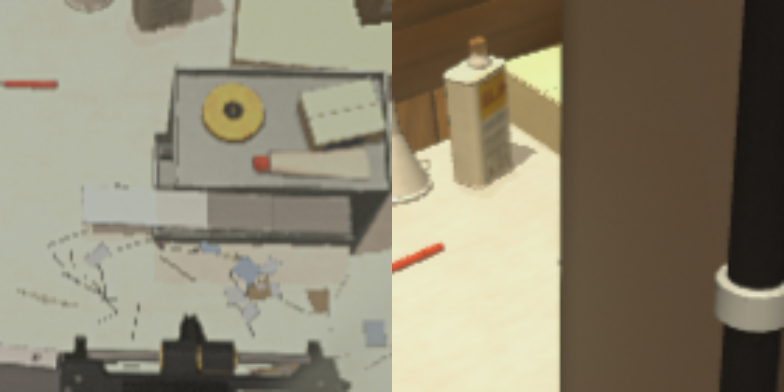

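The blank overhangs about 75 mm, with its end at crop (82,206), i.e. image (279,204). The lower blanks are still in place at the right. Next I measure the overhanging part and work out the upright grasp.

Run:
```python
from h import *
im=eyes.get_image("top")
for d in spotter.cut_out("top","blank_top")[:1]:
    m=d["region"]; c=np.argwhere(m)[:,::-1]; print(d["conf"],c.min(0),c.max(0))
    rows=[(u,*[f(c[c[:,0]==u][:,1]) for f in (min,max)]) for u in range(c[:,0].min(),c[:,0].min()+30,4)]; print(rows)
g=cv2.GaussianBlur(cv2.cvtColor(im,cv2.COLOR_BGR2GRAY).astype(float),(3,3),0)
gy=np.gradient(g,axis=0)
print(np.round(g[190:216,288]).astype(int)); print(np.round(g[204,270:290]).astype(int))
rx,ry,_=ax(RY)
G=C+.075*ry+.065*ry
print("pred corners px",proj("top",[C+.165*ry+s*.018*rx+[0,0,.038] for s in(-1,1)]),"grip",G)
T=np.c_[ry,rx,[0,0,-1]]
print(rel([.45,-.12,.30],T), R.from_matrix(R.from_quat(ctrl.observe()["orientation"]).as_matrix().T@T).magnitude())
```

```text
0.75 [279 196] [346 212]
[(279, np.int64(203), np.int64(208)), (283, np.int64(196), np.int64(209)), (287, np.int64(196), np.int64(209)), (291, np.int64(197), np.int64(209)), (295, np.int64(197), np.int64(209)), (299, np.int64(197), np.int64(209)), (303, np.int64(197), np.int64(210)), (307, np.int64(197), np.int64(210))]
[180 180 180 180 180 179 177 178 180 181 181 181 181 181 181 182 182 183
 176 152 129 124 134 154 171 176]
[180 180 180 180 180 180 180 180 179 178 180 181 181 181 181 182 182 182
 181 181]
pred corners px [[278.86100582 210.00676474]
 [279.17386144 197.34102231]] grip [ 0.57247924 -0.18457167  0.        ]
[ 0.0747 -0.1203 -0.0138  0.5845 -0.5885 -1.4944] 1.7091429225029369
```

Scaled: -1.4944 rad / 6.2832 = -0.2378.

```bash
echo '[[[0.02, -0.03, -0.01, 0.008, -0.008, -0.0199, 0], [0.04, -0.06, -0.014, 0.0159, -0.0159, -0.0398, 0.1], [0.06, -0.09, -0.014, 0.0232, -0.0234, -0.0595, 0.2], [0.075, -0.12, -0.014, 0.031, -0.0312, -0.0793, 0.4], [0.075, -0.12, -0.014, 0.0388, -0.039, -0.0992, 0.8], [0.075, -0.12, -0.014, 0.0465, -0.0468, -0.1189, 0.8], [0.075, -0.12, -0.014, 0.0543, -0.0546, -0.1388, 0.8], [0.075, -0.12, -0.014, 0.0621, -0.0624, -0.1585, 0.8], [0.075, -0.12, -0.014, 0.0697, -0.0702, -0.1784, 0.8], [0.075, -0.12, -0.014, 0.0775, -0.078, -0.1981, 0.8], [0.075, -0.12, -0.014, 0.0853, -0.0858, -0.218, 0.8], [0.075, -0.12, -0.014, 0.093, -0.0937, -0.2378, 0.8]]]' | python3 -m creep
echo '[[[0, 0, 0, 0, 0, 0, 0.8], [0, 0, 0, 0, 0, 0, 0.8], [0, 0, 0, 0, 0, 0, 0.8]]]' | python3 -m creep
python3 - <<'E'
from h import *
rx,ry,_=ax(RY); T=np.c_[ry,rx,[0,0,-1]]
G=C+.140*ry+.0015*rx
for z in(.25,.1,.017): print(rel(G+[0,0,z],T))
print(ctrl.observe()["qpos"])
E
```

```text
t: 16.1
ee_pos: [0.4502, -0.1203, 0.3003]
orientation: [0.717, 0.697, -0.002, 0.0]
ft_force: [-0.3, 0.1, 0.1]
gripper_width: 0.791
grip_force: 0.0
t: 16.4
ee_pos: [0.4497, -0.1204, 0.3006]
orientation: [0.719, 0.694, 0.001, 0.0]
ft_force: [0.3, -0.5, -0.0]
gripper_width: 0.799
grip_force: 0.0
[-0.0598  0.1264  0.0508  0.0013 -0.0002 -0.0034]
[-5.980e-02  1.262e-01  2.008e-01  1.300e-03 -2.000e-04 -3.400e-03]
[-5.980e-02  1.261e-01  2.838e-01  1.300e-03 -2.000e-04 -3.400e-03]
[-4.04095525e-01  1.71552261e-01  1.80660818e+00  7.46219922e-04
  1.16225061e+00 -3.69037001e-01]
```

Scaled: -0.003 rad / 6.2832 = -0.0005.

```bash
echo '[[[-0.03, 0.04, 0, 0, 0, -0.0005, 0.8], [-0.06, 0.08, 0, 0.0002, 0, -0.0005, 0.8], [-0.06, 0.12, 0.01, 0.0002, 0, -0.0005, 0.8], [-0.06, 0.126, 0.05, 0.0002, 0, -0.0005, 0.8], [-0.06, 0.126, 0.1, 0.0002, 0, -0.0005, 0.8], [-0.06, 0.126, 0.14, 0.0002, 0, -0.0005, 0.8], [-0.06, 0.126, 0.17, 0.0002, 0, -0.0005, 0.8], [-0.06, 0.126, 0.19, 0.0002, 0, -0.0005, 0.8], [-0.06, 0.126, 0.2, 0.0002, 0, -0.0005, 0.8], [-0.06, 0.126, 0.2, 0.0002, 0, -0.0005, 0.8], [-0.06, 0.126, 0.2, 0.0002, 0, -0.0005, 0.8]]]' | python3 -m creep
python3 - <<'E'
from h import *
rx,ry,_=ax(RY); T=np.c_[ry,rx,[0,0,-1]]
G=C+.140*ry+.0015*rx
print(rel(G+[0,0,.017],T))
snap("top","t4"); snap("side","s4")
t=cv2.imread("pics/t4.png");s=cv2.imread("pics/s4.png")
cv2.imwrite("pics/ts4.png",np.hstack([cv2.resize(t[130:270,230:370],None,fx=2.8,fy=2.8),cv2.resize(s[150:290,200:340],None,fx=2.8,fy=2.8)]))
E
```

```text
t: 17.5
ee_pos: [0.5743, -0.1852, 0.102]
orientation: [0.718, 0.696, -0.0, 0.001]
ft_force: [0.1, -0.5, -0.2]
gripper_width: 0.799
grip_force: 0.0
[ 0.0007 -0.0005  0.085   0.0012  0.0014  0.0013]
```

View pics/ts4.png

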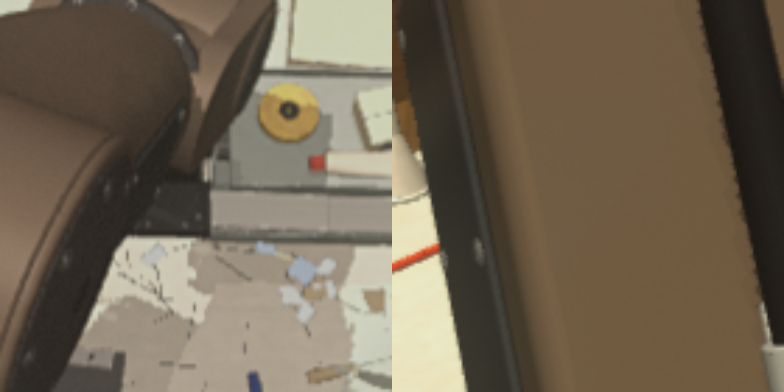

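The gripper body (crop 135–210, 180–235) sits just outside the rack's open end, about 12 mm clear of the tray. The wider wrist part is well above the tray. I shift 4 mm outwards and lower.

Careful with the scale: turns go in shares of 360 degrees. That gives: 0.001 rad / 6.2832 = 0.0002.

```bash
echo '[[[0.004, 0, 0, 0.0002, 0.0002, 0.0002, 0.8], [0.005, -0.0005, 0.01, 0.0002, 0.0002, 0.0002, 0.8], [0.005, -0.0005, 0.025, 0.0002, 0.0002, 0.0002, 0.8], [0.005, -0.0005, 0.04, 0.0002, 0.0002, 0.0002, 0.8], [0.005, -0.0005, 0.05, 0.0002, 0.0002, 0.0002, 0.8], [0.005, -0.0005, 0.055, 0.0002, 0.0002, 0.0002, 0.8], [0.005, -0.0005, 0.055, 0.0002, 0.0002, 0.0002, 0.8]]]' | python3 -m creep
echo '[[[0, 0, 0.008, 0, 0, 0, 0.8], [0, 0, 0.016, 0, 0, 0, 0.8], [0, 0, 0.022, 0, 0, 0, 0.8], [0, 0, 0.026, 0, 0, 0, 0.8], [0, 0, 0.029, 0, 0, 0, 0.8], [0, 0, 0.029, 0, 0, 0, 0.8], [0, 0, 0.029, 0, 0, 0, 0.8]]]' | python3 -m creep
```

```text
t: 18.3
ee_pos: [0.5734, -0.1797, 0.0454]
orientation: [0.718, 0.696, -0.001, -0.001]
ft_force: [-0.3, 0.4, 0.8]
gripper_width: 0.803
grip_force: 0.0
t: 19.0
ee_pos: [0.5737, -0.1799, 0.0172]
orientation: [0.718, 0.696, -0.0, -0.0]
ft_force: [-0.4, -0.8, 0.1]
gripper_width: 0.801
grip_force: 0.0
```

Close gently in stages and watch for an off-centre touch.

```bash
echo '[[[0, 0, 0, 0, 0, 0, 0.5], [0, 0, 0, 0, 0, 0, 0.46], [0, 0, 0, 0, 0, 0, 0.44], [0, 0, 0, 0, 0, 0, 0.42], [0, 0, 0, 0, 0, 0, 0.41], [0, 0, 0, 0, 0, 0, 0.4]]]' | python3 -m creep 5
echo '[[[0, 0, 0, 0, 0, 0, 0.38], [0, 0, 0, 0, 0, 0, 0.36], [0, 0, 0, 0, 0, 0, 0.3], [0, 0, 0, 0, 0, 0, 0.3]]]' | python3 -m creep 5
```

```text
t: 19.6
ee_pos: [0.5736, -0.1799, 0.0171]
orientation: [0.718, 0.696, -0.0, -0.0]
ft_force: [0.5, -0.2, -0.2]
gripper_width: 0.412
grip_force: 0.0
t: 20.0
ee_pos: [0.5736, -0.1799, 0.017]
orientation: [0.718, 0.696, -0.0, -0.0]
ft_force: [0.3, -1.1, -0.0]
gripper_width: 0.382
grip_force: 5.0
```

```bash
echo '[[[0, 0, 0, 0, 0, 0, 0.3], [0, 0, 0, 0, 0, 0, 0.3], [0, 0, -0.001, 0, 0, 0, 0.3], [0, 0, -0.002, 0, 0, 0, 0.3], [0.002, 0, -0.003, 0, 0, 0, 0.3], [0.006, 0, -0.003, 0, 0, 0, 0.3], [0.012, 0, -0.003, 0, 0, 0, 0.3], [0.018, 0, -0.003, 0, 0, 0, 0.3], [0.024, 0, -0.003, 0, 0, 0, 0.3], [0.03, 0, -0.003, 0, 0, 0, 0.3], [0.036, 0, -0.003, 0, 0, 0, 0.3], [0.04, 0, -0.003, 0, 0, 0, 0.3]]]' | python3 -m creep 40
echo '[[[0.006, 0, -0.001, 0, 0, 0, 0.3], [0.014, 0, -0.001, 0, 0, 0, 0.3], [0.024, 0, -0.001, 0, 0, 0, 0.3], [0.034, 0, -0.001, 0, 0, 0, 0.3], [0.044, 0, -0.001, 0, 0, 0, 0.3], [0.054, 0, -0.001, 0, 0, 0, 0.3], [0.064, 0, -0.001, 0, 0, 0, 0.3], [0.074, 0, -0.001, 0, 0, 0, 0.3], [0.084, 0, -0.001, 0, 0, 0, 0.3], [0.092, 0, -0.001, 0, 0, 0, 0.3], [0.095, 0, -0.001, 0, 0, 0, 0.3], [0.095, 0, -0.001, 0, 0, 0, 0.3]]]' | python3 -m creep 40
echo '[[[0, 0, -0.01, 0, 0, 0, 0.3], [0, 0, -0.025, 0, 0, 0, 0.3], [0, 0, -0.04, 0, 0, 0, 0.3], [0, 0, -0.05, 0, 0, 0, 0.3], [0, 0, -0.05, 0, 0, 0, 0.3], [0, 0, -0.05, 0, 0, 0, 0.3]]]' | python3 -m creep 40
python3 - <<'E'
from h import *
snap("top","t5"); print(pin("top","blank_top")); snap("side","s5"); print(pin("side","blank_top"))
t=cv2.imread("pics/t5.png");s=cv2.imread("pics/s5.png")
cv2.imwrite("pics/ts5.png",np.hstack([cv2.resize(t[110:310,150:400],None,fx=1.6,fy=1.6),cv2.resize(s[120:320,120:370],None,fx=1.6,fy=1.6)]))
print(ctrl.observe()["ft_torque"],ctrl.observe()["ft_force"])
E
```

```text
t: 21.2
ee_pos: [0.5748, -0.1392, 0.02]
orientation: [0.718, 0.696, -0.0, -0.0]
ft_force: [0.1, -0.2, -1.2]
gripper_width: 0.371
grip_force: 40.0
t: 22.4
ee_pos: [0.5777, -0.0445, 0.021]
orientation: [0.718, 0.696, -0.0, -0.0]
ft_force: [0.2, -0.5, -0.4]
gripper_width: 0.37
grip_force: 40.0
t: 23.0
ee_pos: [0.5777, -0.0451, 0.0711]
orientation: [0.718, 0.696, -0.0, -0.0]
ft_force: [-0.1, -0.2, -1.1]
gripper_width: 0.371
grip_force: 40.0
[(0.82, array([ 0.5801, -0.113 ,  0.0856]))]
[]
[0.00574796 0.05566481 0.01763624] [ 0.29560378 -0.34465727 -1.02521378]
```

View pics/ts5.png

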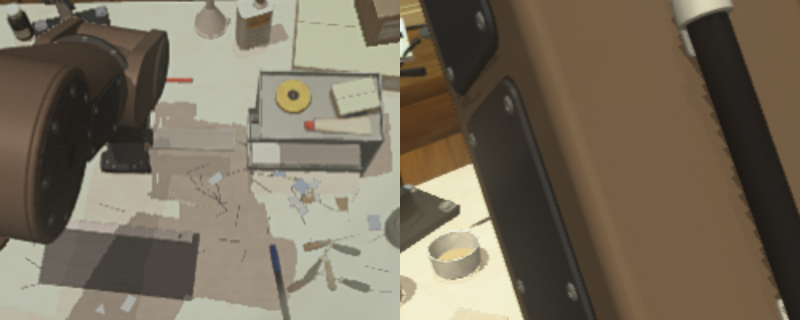

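The blank is held level with its far end at crop (235,140), and the lower blanks still lie in the rack at (250–360,155).

The fingertips hang 15 mm below the blank. I'll set its far end down on the plate tilted by 0.11 rad, let the gripped end drop, then push it home.

```bash
cat >> h.py <<'E'
PY=-.11; PO=np.array([.3995,-.0145,0.]); px,py,_=ax(PY); F=PO+.036*px+[0,0,.01]
def pl(a): # tool y=+px, x=+py tilted up by a
    x=np.cos(a)*py+np.sin(a)*np.array([0,0,1]); return np.c_[x,px,np.cross(x,px)]
E
python3 - <<'E'
from h import *
B=F-.043*px-.015*py; G=B+.069*py; print(B,G)
print(rel([G[0],G[1],.1],pl(0)),rel([G[0],G[1],.05],pl(.11)))
E
```

```text
[ 0.39089563 -0.02864089  0.01      ] [0.39847034 0.03994208 0.01      ]
[ 7.930e-02 -1.816e-01 -2.920e-02 -2.200e-03  1.000e-04  7.920e-02] [ 0.0793 -0.1815  0.0208 -0.0065  0.11    0.079 ]
```

Scaled: 0.079 rad / 6.2832 = 0.0126.

```bash
echo '[[[0.01, -0.01, -0.03, 0, 0, 0, 0.3], [0.02, -0.03, -0.03, 0, 0, 0.0032, 0.3], [0.03, -0.05, -0.03, 0, 0, 0.0048, 0.3], [0.04, -0.075, -0.03, 0, 0, 0.0064, 0.3], [0.05, -0.1, -0.03, 0, 0, 0.008, 0.3], [0.06, -0.125, -0.03, -0.0003, 0, 0.0095, 0.3], [0.07, -0.145, -0.03, -0.0003, 0, 0.0111, 0.3], [0.079, -0.16, -0.03, -0.0003, 0, 0.0126, 0.3], [0.079, -0.17, -0.03, -0.0003, 0, 0.0126, 0.3], [0.079, -0.178, -0.03, -0.0003, 0, 0.0126, 0.3], [0.079, -0.178, -0.03, -0.0003, 0, 0.0126, 0.3], [0.079, -0.178, -0.03, -0.0003, 0, 0.0126, 0.3]]]' | python3 -m creep 40
python3 - <<'E'
from h import *
B=F-.040*px-.015*py; G=B+.069*py
print(rel([G[0],G[1],.04],pl(.11)),rel([G[0],G[1],.0145],pl(.11)),ctrl.observe()["qpos"])
E
```

```text
t: 24.4
ee_pos: [0.403, 0.0391, 0.1012]
orientation: [0.745, 0.667, 0.0, 0.001]
ft_force: [-0.1, -0.6, -0.5]
gripper_width: 0.375
grip_force: 40.0
[ 0.0003 -0.0017  0.0612  0.0015  0.1102  0.    ] [ 0.0003 -0.0017  0.0867  0.0015  0.1102  0.    ] [-6.65312807e-02  3.74309611e-01  2.19988079e+00 -4.02301938e-04
  5.65957098e-01  4.38477327e-02]
```

Scaled: 0.11 rad / 6.2832 = 0.0175.

```bash
echo '[[[0, -0.001, 0.01, 0, 0.0048, 0, 0.3], [0, -0.001, 0.02, 0, 0.0095, 0, 0.3], [0, -0.0015, 0.03, 0, 0.0143, 0, 0.3], [0, -0.0017, 0.045, 0.0002, 0.0175, 0, 0.3], [0, -0.0017, 0.06, 0.0002, 0.0175, 0, 0.3], [0, -0.0017, 0.07, 0.0002, 0.0175, 0, 0.3], [0, -0.0017, 0.074, 0.0002, 0.0175, 0, 0.3], [0, -0.0017, 0.077, 0.0002, 0.0175, 0, 0.3], [0, -0.0017, 0.078, 0.0002, 0.0175, 0, 0.3], [0, -0.0017, 0.078, 0.0002, 0.0175, 0, 0.3]]]' | python3 -m creep 40
python3 - <<'E'
from h import *
B=F-.040*px-.015*py; G=B+.069*py
for z in (.0185,.0145,.0125):print(rel([G[0],G[1],z],pl(.11)))
print(ctrl.observe()["ft_force"])
E
```

```text
t: 25.4
ee_pos: [0.4009, 0.0397, 0.0235]
orientation: [0.744, 0.666, 0.041, -0.037]
ft_force: [0.1, 0.8, -0.7]
gripper_width: 0.377
grip_force: 40.0
[-0.0006  0.0005  0.0049 -0.0001  0.0002  0.0006]
[-0.001   0.0005  0.0089 -0.0001  0.0002  0.0006]
[-0.0012  0.0005  0.0109 -0.0001  0.0002  0.0006]
[ 0.08193     0.80245712 -0.74544981]
```

```bash
echo '[[[0, 0, 0.002, 0, 0, 0, 0.3], [-0.0005, 0, 0.004, 0, 0, 0, 0.3], [-0.0005, 0, 0.005, 0, 0, 0, 0.3], [-0.0005, 0, 0.005, 0, 0, 0, 0.3]]]' | python3 -m creep 20 | egrep 'ee|ft|w'
echo '[[[0, 0, 0.001, 0, 0, 0, 0.3], [0, 0, 0.002, 0, 0, 0, 0.3], [-0.0003, 0, 0.003, 0, 0, 0, 0.3], [-0.0003, 0, 0.003, 0, 0, 0, 0.3]]]' | python3 -m creep 10 | egrep 'ee|ft|w'
echo '[[[0, 0, 0.001, 0, 0, 0, 0.3], [-0.0002, 0, 0.002, 0, 0, 0, 0.3], [-0.0002, 0, 0.0025, 0, 0, 0, 0.3], [-0.0002, 0, 0.0025, 0, 0, 0, 0.3]]]' | python3 -m creep 10 | egrep 'ee|ft|w'
```

```text
ee_pos: [0.4006, 0.0397, 0.0181]
ft_force: [-0.0, -0.1, -0.7]
gripper_width: 0.376
ee_pos: [0.4007, 0.0397, 0.0151]
ft_force: [-0.5, -0.2, 0.5]
gripper_width: 0.378
ee_pos: [0.4007, 0.0398, 0.0126]
ft_force: [-0.1, 0.1, -0.4]
gripper_width: 0.38
```

Scaled: -0.11 rad / 6.2832 = -0.0175.

```bash
echo '[[[0, 0, 0, 0, 0, 0, 0.38], [0, 0, 0, 0, 0, 0, 0.4], [0, 0, 0, 0, 0, 0, 0.42], [0, 0, 0, 0, 0, 0, 0.44], [0, 0, 0, 0, 0, 0, 0.46], [0, 0, 0, 0, 0, 0, 0.46], [0, 0, 0, 0, 0, 0, 0.46]]]' | python3 -m creep 3
echo '[[[0, 0, -0.005, 0, 0, 0, 0.47], [0, 0, -0.015, 0, 0, 0, 0.47], [0, 0, -0.03, 0, 0, 0, 0.47], [0, 0, -0.05, 0, 0, 0, 0.47], [0, 0, -0.08, 0, 0, 0, 0.47], [0, 0, -0.12, 0, 0, 0, 0.6], [0, 0, -0.16, 0, 0, 0, 0.8], [0, 0, -0.2, 0, 0, 0, 1.0], [0, 0, -0.22, 0, -0.0175, 0, 1.0], [0, 0, -0.22, 0, -0.0175, 0, 1.0]]]' | python3 -m creep 10
python3 - <<'E'
from h import *
snap("top","t6"); print(pin("top","blank_top")); snap("side","s6"); print(pin("side","blank_top"))
t=cv2.imread("pics/t6.png");s=cv2.imread("pics/s6.png")
cv2.imwrite("pics/ts6.png",np.hstack([cv2.resize(t[170:310,130:380],None,fx=1.6,fy=1.6),cv2.resize(s[210:350,120:370],None,fx=1.6,fy=1.6)]))
print(ctrl.observe()["qpos"])
E
```

```text
t: 27.3
ee_pos: [0.4007, 0.0398, 0.0127]
orientation: [0.744, 0.666, 0.041, -0.037]
ft_force: [-0.6, 0.1, -0.0]
gripper_width: 0.46
grip_force: 0.0
t: 28.3
ee_pos: [0.3989, 0.0157, 0.2347]
orientation: [0.745, 0.667, 0.0, 0.004]
ft_force: [-0.6, -0.1, -0.0]
gripper_width: 0.835
grip_force: 0.0
[(0.56, array([ 0.3984, -0.0295,  0.0094]))]
[(0.42, array([ 7.276e-01, -5.930e-02, -1.000e-04]))]
[-1.27039463e-01  1.44455915e-01  2.04978496e+00  1.33206268e-03
  9.49889882e-01 -1.85505347e-02]
```

View pics/ts6.png

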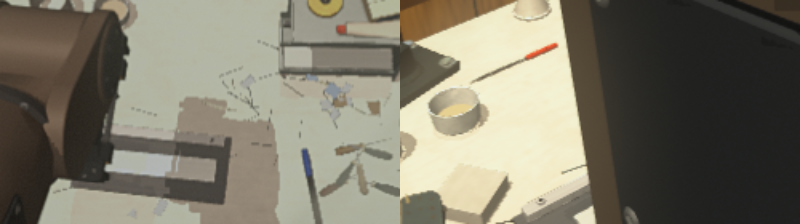

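The blank lies flat on the plate (crop 110–215, 160) with a gap to the fence. The near side is inside the arm's upright reach, so I push with the tool leaning outwards by 0.4 rad and the open fingers lined up along the fence.

Run:
```python
from h import *
T=tilt(PY,-.4); S=F-.085*px-.015*py
print(S,rel([S[0]+.05,S[1],.235],T),rel([S[0]+.05,S[1],.235],T)[3:]/12)
```

```text
[ 0.34914948 -0.0240302   0.01      ] [-0.0396  0.006  -0.0045  0.3125  0.311  -1.5473] [ 0.02604167  0.02591667 -0.12894167]
```

Scaled: -1.547 rad / 6.2832 = -0.2462.

```bash
echo '[[[-0.01, 0, 0, 0.0041, 0.0041, -0.0205, 1], [-0.02, 0, 0, 0.0083, 0.0083, -0.0411, 1], [-0.03, 0, 0, 0.0124, 0.0124, -0.0616, 1], [-0.04, 0.006, 0, 0.0166, 0.0166, -0.0821, 1], [-0.04, 0.006, -0.004, 0.0207, 0.0207, -0.1027, 1], [-0.04, 0.006, -0.004, 0.0248, 0.0248, -0.1232, 1], [-0.04, 0.006, -0.004, 0.029, 0.029, -0.1437, 1], [-0.04, 0.006, -0.004, 0.0331, 0.0329, -0.1642, 1], [-0.04, 0.006, -0.004, 0.0372, 0.0371, -0.1846, 1], [-0.04, 0.006, -0.004, 0.0414, 0.0412, -0.2052, 1], [-0.04, 0.006, -0.004, 0.0455, 0.0454, -0.2257, 1], [-0.04, 0.006, -0.004, 0.0497, 0.0495, -0.2462, 1]]]' | python3 -m creep
echo '[[[0, 0, 0, 0, 0, 0, 1], [0, 0, 0, 0, 0, 0, 1], [0, 0, 0, 0, 0, 0, 1]]]' | python3 -m creep|grep ee
python3 - <<'E'
from h import *
T=tilt(PY,-.4); S=F-.085*px-.015*py
for z in(.235,.1,.03,.017): print(rel([S[0],S[1],z],T))
print(ctrl.observe()["qpos"])
E
```

```text
t: 29.7
ee_pos: [0.3994, -0.0248, 0.2342]
orientation: [0.052, 0.978, 0.011, -0.199]
ft_force: [0.6, 0.2, -0.3]
gripper_width: 1.0
grip_force: 0.0
ee_pos: [0.3995, -0.0247, 0.235]
[ 0.0462 -0.0051  0.0195  0.0001  0.0015 -0.004 ]
[-6.200e-03 -4.900e-03  1.439e-01  1.000e-04  1.500e-03 -4.000e-03]
[-3.330e-02 -4.800e-03  2.084e-01  1.000e-04  1.500e-03 -4.000e-03]
[-3.840e-02 -4.800e-03  2.204e-01  1.000e-04  1.500e-03 -4.000e-03]
[-0.20248748  0.32324604  1.84718638 -0.03644257  1.36824333 -1.64471847]
```

Scaled: -0.004 rad / 6.2832 = -0.0006.

```bash
echo '[[[0.03, -0.003, 0.01, 0, 0.0002, -0.0006, 1], [0.046, -0.005, 0.02, 0, 0.0002, -0.0006, 1], [0.035, -0.005, 0.05, 0, 0.0002, -0.0006, 1], [0.017, -0.005, 0.09, 0, 0.0002, -0.0006, 1], [0.002, -0.005, 0.125, 0, 0.0002, -0.0006, 1], [-0.006, -0.005, 0.144, 0, 0.0002, -0.0006, 1], [-0.018, -0.005, 0.172, 0, 0.0002, -0.0006, 1], [-0.026, -0.005, 0.19, 0, 0.0002, -0.0006, 1], [-0.031, -0.005, 0.203, 0, 0.0002, -0.0006, 1], [-0.033, -0.005, 0.208, 0, 0.0002, -0.0006, 1], [-0.033, -0.005, 0.208, 0, 0.0002, -0.0006, 1], [-0.033, -0.005, 0.208, 0, 0.0002, -0.0006, 1]]]' | python3 -m creep
python3 - <<'E'
from h import *
T=tilt(PY,-.4); S=F-.085*px-.015*py; p=ctrl.observe()["ee_pos"]
print(rel([S[0],S[1],.0165],T),rel(p+.01*px),(p-F)@px)
print(pin("top","blank_top"),ctrl.observe()["qpos"]);
E
```

```text
t: 31.2
ee_pos: [0.3495, -0.0244, 0.0313]
orientation: [0.053, 0.979, 0.011, -0.198]
ft_force: [0.3, 0.5, 0.2]
gripper_width: 1.001
grip_force: 0.0
[-0.0054  0.0003  0.0138 -0.0008  0.0011  0.0021] [-0.0092 -0.     -0.0039  0.      0.      0.    ] -0.08462583435183632
[(0.56, array([ 0.3984, -0.0295,  0.0094]))] [-0.22343763  0.60728335  2.14472902 -0.06343785  0.78658793 -1.63290266]
```

Scaled: 0.002 rad / 6.2832 = 0.0003.

```bash
echo '[[[-0.002, 0, 0.005, 0, 0.0002, 0.0002, 1], [-0.004, 0, 0.01, 0, 0.0002, 0.0003, 1], [-0.005, 0, 0.013, 0, 0.0002, 0.0003, 1], [-0.0054, 0, 0.0138, 0, 0.0002, 0.0003, 1], [-0.0054, 0, 0.0138, 0, 0.0002, 0.0003, 1]]]' | python3 -m creep|egrep 'ee|ft'
echo '[[[-0.0028, 0, -0.0012, 0, 0, 0, 1], [-0.0064, 0, -0.0027, 0, 0, 0, 1], [-0.0101, 0, -0.0043, 0, 0, 0, 1], [-0.0138, 0, -0.0058, 0, 0, 0, 1], [-0.0175, 0, -0.0074, 0, 0, 0, 1], [-0.0202, 0, -0.0086, 0, 0, 0, 1], [-0.023, 0, -0.0097, 0, 0, 0, 1], [-0.0258, 0, -0.0109, 0, 0, 0, 1], [-0.0276, 0, -0.0117, 0, 0, 0, 1], [-0.0276, 0, -0.0117, 0, 0, 0, 1], [-0.0276, 0, -0.0117, 0, 0, 0, 1]]]' | python3 -m creep|egrep 'ee|ft'
python3 - <<'E'
from h import *
p=ctrl.observe()["ee_pos"]; print((p-F)@px,(p-F)@py)
E
```

```text
ee_pos: [0.3488, -0.0242, 0.0159]
ft_force: [-0.2, 0.1, -0.2]
ee_pos: [0.3787, -0.0274, 0.016]
ft_force: [0.0, 0.1, -0.7]
-0.055265760853114965 -0.015155396130649389
```

```bash
echo '[[[-0.0018, 0, -0.0008, 0, 0, 0, 1], [-0.0037, 0, -0.0016, 0, 0, 0, 1], [-0.0046, 0, -0.002, 0, 0, 0, 1], [-0.0046, 0, -0.002, 0, 0, 0, 1]]]' | python3 -m creep|egrep 'ee|ft'
echo '[[[-0.0009, 0, -0.0004, 0, 0, 0, 1], [-0.0014, 0, -0.0006, 0, 0, 0, 1], [-0.0014, 0, -0.0006, 0, 0, 0, 1]]]' | python3 -m creep|egrep 'ee|ft'
echo '[[[-0.0005, 0, -0.0002, 0, 0, 0, 1], [-0.0009, 0, -0.0004, 0, 0, 0, 1], [-0.0009, 0, -0.0004, 0, 0, 0, 1]]]' | python3 -m creep|egrep 'ee|ft'
```

```text
ee_pos: [0.3839, -0.028, 0.0161]
ft_force: [-0.1, -1.0, -0.2]
ee_pos: [0.3852, -0.0282, 0.0161]
ft_force: [-0.3, 0.5, -0.0]
ee_pos: [0.3858, -0.0282, 0.0161]
ft_force: [-2.2, -0.1, 0.1]
```

Run:
```python
from h import *
p=ctrl.observe()["ee_pos"]; print((p-F)@px,(p-F)@py)
t=snap("top","t7"); s=snap("side","s7"); print(pin("top","blank_top"))
cv2.imwrite("pics/ts7.png",np.hstack([cv2.resize(t[230:310,160:290],None,fx=3,fy=3,interpolation=cv2.INTER_CUBIC),cv2.resize(s[270:400,180:350],None,fx=2.2,fy=1.846)]))
```

```text
-0.04812049207424084 -0.015128373852520291
[(0.94, array([ 0.4236, -0.0287,  0.0087]))]
```

View pics/ts7.png

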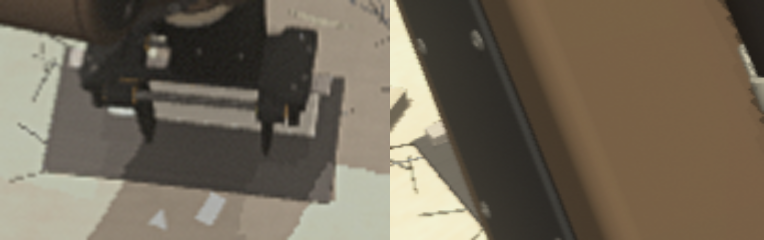

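The blank sits close to the fence (dark line between them at about (215,95) in the crop), with both fingers on its near edge and the force just starting. I press on a little to seat it.

```bash
for i in 1; do echo '[[[-0.0005, 0, -0.0002, 0, 0, 0, 1], [-0.0005, 0, -0.0002, 0, 0, 0, 1], [-0.0005, 0, -0.0002, 0, 0, 0, 1]]]' | python3 -m creep|egrep 'ee|ft'; done
echo '[[[-0.0005, 0, -0.0002, 0, 0, 0, 1], [-0.0005, 0, -0.0002, 0, 0, 0, 1], [-0.0005, 0, -0.0002, 0, 0, 0, 1]]]' | python3 -m creep|egrep 'ee|ft'
```

```text
ee_pos: [0.3861, -0.0282, 0.0161]
ft_force: [-4.4, 1.2, -0.5]
ee_pos: [0.3862, -0.0282, 0.0161]
ft_force: [-6.2, 1.0, -0.6]
```

```bash
echo '[[[-0.0005, 0, -0.0002, 0, 0, 0, 1], [-0.0014, 0, -0.0006, 0, 0, 0, 1], [-0.0014, 0, -0.0006, 0, 0, 0, 1], [-0.0014, 0, -0.0006, 0, 0, 0, 1]]]' | python3 -m creep|egrep 'ee|ft'
python3 -c "
from h import *
s=ctrl.observe();print(s['ft_torque'],s['ft_force'])"
echo '[[[0.0014, 0, 0.0006, 0, 0, 0, 1], [0.0037, 0, 0.0016, 0, 0, 0, 1], [0.0092, 0, 0.0039, 0, 0, 0, 1], [0.0184, 0, 0.0078, 0, 0, 0, 1], [0.022, 0, -0.01, 0, 0, 0, 1], [0.022, 0, -0.04, 0, 0, 0, 1], [0.022, 0, -0.08, 0, 0, 0, 1], [0.022, 0, -0.12, 0, 0, 0, 1], [0.022, 0, -0.17, 0, 0, 0, 1], [0.022, 0, -0.22, 0, 0, 0, 1], [0.022, 0, -0.25, 0, 0, 0, 1], [0.022, 0, -0.25, 0, 0, 0, 1]]]' | python3 -m creep
echo '[[[0, 0.04, -0.02, 0, 0, 0, 1], [0, 0.08, -0.04, 0, 0, 0, 1], [0, 0.12, -0.06, 0, 0, 0, 1], [0, 0.16, -0.06, 0, 0, 0, 1], [0, 0.2, -0.06, 0, 0, 0, 1], [0, 0.24, -0.06, 0, 0, 0, 1], [0, 0.28, -0.06, 0, 0, 0, 1], [0, 0.3, -0.06, 0, 0, 0, 1], [0, 0.3, -0.06, 0, 0, 0, 1]]]' | python3 -m creep
python3 - <<'E'
from h import *
t=snap("top","t8"); s=snap("side","s8"); print(pin("top","blank_top"),pin("side","blank_top"))
cv2.imwrite("pics/ts8.png",np.hstack([cv2.resize(t[230:310,160:290],None,fx=3,fy=3,interpolation=cv2.INTER_CUBIC),cv2.resize(s[270:400,180:350],None,fx=2.3,fy=1.846,interpolation=cv2.INTER_CUBIC)]))
E
```

```text
ee_pos: [0.3866, -0.0282, 0.0161]
ft_force: [-10.7, 0.8, 0.1]
[-0.00794615  1.69076028 -0.49338004] [-10.71793852   0.83043463   0.07817579]
t: 36.2
ee_pos: [0.4672, -0.0372, 0.2577]
orientation: [0.053, 0.979, 0.01, -0.195]
ft_force: [0.0, -0.1, -0.5]
gripper_width: 1.002
grip_force: 0.0
t: 37.1
ee_pos: [0.5207, 0.2606, 0.3085]
orientation: [0.052, 0.978, 0.01, -0.199]
ft_force: [-0.6, -0.7, 0.4]
gripper_width: 1.0
grip_force: 0.0
[(0.65, array([ 0.4214, -0.0351,  0.0094])), (0.23, array([ 0.5293,  0.1143, -0.0025]))] []
```

View pics/ts8.png

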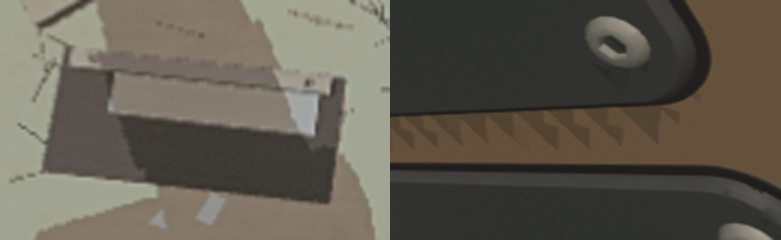

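The blank lies against the fence, about 10 mm right of its middle. The push moment suggests one finger carried the load, so I check parallelism with edge fits.

```bash
cat > par.py <<'E'
from h import *
import sys
im=np.mean([cv2.cvtColor(eyes.get_image("top"),cv2.COLOR_BGR2GRAY).astype(float) for _ in range(3)],0)
def fit(ra,rb,off,z,name,w=3):
    # edge near the predicted line (fence frame x=off), strongest |gradient| along rows
    ys=np.linspace(ra,rb,60); pr=proj("top",[F+off*px+y*py+[0,0,z-.01] for y in ys]); pts=[]
    for u,v in pr:
        c=int(round(u)); r=np.arange(int(v)-w,int(v)+w+2); s=abs(im[r+1,c]-im[r-1,c]); k=int(np.argmax(s))
        if 0<k<len(s)-1: d=s[k-1]-2*s[k]+s[k+1]; pts.append((c,r[k]+.5*(s[k-1]-s[k+1])/d))
    P=(ray("top",pts,z)-F); a=np.c_[P@py,P@px]
    for _ in range(5):
        m=np.polyfit(a[:,0],a[:,1],1); e=a[:,1]-np.polyval(m,a[:,0]); a=a[abs(e)<=max(2*np.median(abs(e)),.0003)]
    print(name,"slope %.4f x0 %.4f n %d rms %.5f"%(m[0],m[1],len(a),e.std()))
fit(-.095,.07,-.036,.016,"blank near edge")
fit(-.11,.11,.052,.022,"fence back")
fit(-.11,.11,.0,.022,"fence front top",2)
fit(-.115,.115,-.091,.010,"plate near edge")
E
python3 par.py
```

```text
blank near edge slope 0.0130 x0 -0.0355 n 58 rms 0.00038
fence back slope -0.0244 x0 0.0509 n 44 rms 0.00550
fence front top slope 0.0188 x0 -0.0017 n 30 rms 0.00043
plate near edge slope 0.0121 x0 -0.0912 n 37 rms 0.00016
```

```bash
sed -i 's/,.052,.022,"fence back"/,.016,.022,"fence back",2/' par.py; python3 par.py
python3 - <<'E'
from h import *
for q in("marker_pen","knurled_tin","bench_block","needle_file","mixing_cup","blank_mid","blank_low","lane"): print(q,pin("top",q))
print(ctrl.observe()["t"])
E
```

```text
blank near edge slope 0.0128 x0 -0.0355 n 59 rms 0.00038
fence back slope -0.0001 x0 0.0179 n 35 rms 0.00063
fence front top slope 0.0182 x0 -0.0017 n 35 rms 0.00044
plate near edge slope 0.0123 x0 -0.0912 n 35 rms 0.00014
marker_pen [(0.7, array([ 0.3529, -0.2768, -0.0011]))]
knurled_tin [(0.8, array([ 0.4425, -0.484 , -0.0017]))]
bench_block [(0.77, array([ 0.5309,  0.1123, -0.0007]))]
needle_file [(0.54, array([ 0.5702, -0.3216,  0.0203])), (0.46, array([ 0.726, -0.06 , -0.003]))]
mixing_cup [(0.79, array([ 0.6654,  0.0676, -0.0019]))]
blank_mid [(0.79, array([ 0.5684, -0.3204,  0.0259])), (0.56, array([ 0.436 , -0.0185,  0.0101]))]
blank_low [(0.33, array([ 0.539 , -0.3277,  0.1687]))]
lane [(0.91, array([ 0.572 , -0.3222,  0.0207]))]
38.0
```

```bash
python3 -c "
from rig import ticket
print(ticket.hand_in())"
```

```text
the job is handed in; nothing more can be done
None
```

I slid the top blank out, laid it on the marking-out plate and pushed it against the fence. By my camera measurements it lies parallel to the plate's edge within about 0.001 rad and roughly 10 mm off the fence's middle, with nothing else noticeably moved. I handed it in at 38 s; the result has not been reported.

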